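Brace the tostonera in the corner stop

TASK

Push the closed square tostonera along the counter into the low steel corner stop, so that its hinged edge (the one opposite the handle) lies flush against the long arm and the neighbouring edge lies flush against the short arm, braced ready for pressing. Use the fingers only to push on the square body: do not lift or tip it, do not touch its handle, and leave the measuring cup, mortar and tub alone. Finish clear of everything.

Things in the scene. Friction and masses are not known exactly. Their poses are not given: they have to be found in the camera images.
- tostonera: closed oak press lying flat: square body 130 x 130 mm, 38 mm high, about 0.47 kg with handle (varies 0.7 to 1.4 times). Origin: centre of the square's underside, z up. Hinged edge: its +y side (two small steel hinges on top); the handle leaves the middle of its -y side; the +x side goes to the short arm. Starts turned at most 0.3 rad from the stop's axes.
- handle: the tostonera's double handle, rigid with the square, 24 mm wide (x), 90 mm long, from 4 to 36 mm above the counter. Origin: where it leaves the middle of the square's -y side, at counter height; it runs from there along its -y. Same axes as the tostonera. Not to be touched; 53 mm of plain edge is free on each side of it.
- tostonera_corner (a point): bottom corner of the square body between the hinged (+y) and +x edges, at (65, 65, 0) mm from the tostonera's origin, same axes
- corner_stop: L of dark steel bar fixed to the counter, 8 mm thick, 25 mm high. Origin: the inside corner at counter height. Long arm: runs 242 mm along -x, inner face at y = 0. Short arm: runs 118 mm along -y, inner face at x = 0. The tostonera belongs in the quadrant -x, -y, with its axes parallel to the stop's.
- stop_corner (a point): the inside corner of the stop at counter height, the same point and axes as corner_stop; tostonera_corner belongs here
- measuring_cup: glass cup, 90 mm across, 110 mm high, with a side handle at its +y. Origin: centre of its underside. To be left alone.
- mortar: stoneware mortar, 112 mm across, 75 mm high, its pestle leaning out to 125 mm high. Origin: centre of its underside. To be left alone.
- tub: closed plastic tub, 158 x 108 mm at its lid, 69 mm high. Origin: centre of its underside. To be left alone.

How it is judged:
At the end, for the whole second after the job is handed in: The tostonera lies flat and at rest in the corner stop: its corner within 5 mm of each arm's inner face, its edges parallel to the arms within 0.05 rad (3 degrees). Cup, mortar and tub stand upright within 10 mm of where they started (x of tostonera_corner in the frame of stop_corner between -0.005 and 0.004 m and y of tostonera_corner in the frame of stop_corner between -0.005 and 0.004 m and angle between the x axis of tostonera and the x axis of corner_stop, either way round below 0.05 rad and angle between tostonera's own z axis and vertical below 0.03 rad and height (world z) of tostonera below 0.004 m and linear speed of tostonera below 0.01 m/s and distance of each of measuring_cup, mortar, tub from where it was at the start of the episode below 0.01 m and angle between each of measuring_cup, mortar, tub's own z axis and vertical below 0.1 rad); the robot touches nothing.
It fails at once if the tostonera is lifted off the counter (over 8 mm) or tipped (over 0.12 rad) (height (world z) of tostonera above 0.008 m or angle between tostonera's own z axis and vertical above 0.12 rad).
It fails at once if the robot touches the tostonera's handle (over 1 N) (contact force between any of the fingers, the arm and handle above 1 N).
It fails at once if the cup, mortar or tub is moved over 10 mm or tipped (distance of any of measuring_cup, mortar, tub from where it was at the start of the episode above 0.01 m or angle between any of measuring_cup, mortar, tub's own z axis and vertical above 0.15 rad).
It also fails if it takes over 51 s, if anything falls off the work surface, if the arm or the gripper's body presses on something with over 40 N, if the wrist force passes 120 N, or if a joint passes its speed limit or range.

ROBOT

A 6-joint arm with a two-finger parallel gripper is mounted at the origin on the work surface. World frame = base frame: x ahead of the robot, y to its left, z up, the work surface at z = 0. Lengths are in m, angles in rad, forces in N, time in s.
With the tool pointing down it reaches from about 0.275 to 0.825 m from the base axis. Payload 5.2 kg.
Tool frame: the origin (TCP) lies at the very end of the fingers, on their centre line; the grasp point (between the pads) lies 19 mm behind it (manip.grip_depth is the distance from the TCP to the grasp point, in m); z points along the fingers, x is the direction in which the jaws open and shut, and the axes are right-handed (so a half turn about z gives the same grasp; the last joint's range is limited). The gripper opens to 93 mm and grips with 3 to 60 N. Pads are 15 mm wide; open, the fingers measure 128 mm over their backs; the gripper's body (75 mm by 188 mm) begins 65 mm behind the grasp point.
Start: joints at [-1.325, 0.259, 1.535, -0, 1.348, -0.203], TCP at [0.239, -0.496, 0.219] pointing down, gripper open.
Joint ranges: [-3.14, 3.14], [-0.91, 2.08], [0.19, 2.58], [-1.22, 4.36], [0.22, 2.71], [-3.12, 3.12]. Speed limits (rad/s): [2.57, 2.57, 3.14, 3.14, 3.14, 3.14].

INTERFACE

Orientations are given as a unit quaternion [x, y, z, w].
In Python, from bench import manip gives the robot as it stands.
- The arm moves only by the tool jog_arm, never from a script. Its argument "increments" is a list of rows, each a list of 2 entries, a list of its own where there are three numbers: the shift along the tool's x, y, z in m, then the turn about the tool's z in rad. A call has 1 to 8 rows; each row is the pose to reach, as a shift and turn from the pose measured when the call began, along the tool's axes at that moment; what a row does not reach only later rows make up. A row lasts 1/12 s, in which the tool goes at most 41.7 mm and 7.16 degrees, less where a joint would pass 70% of its speed; a pose out of reach is approached as far as the arm can. A call with a gripper value outside its range is refused whole. "jaw" is the opening, from -1 (shut) to 1 (fully open), set as the call begins (left out, the last holds). The fingers move at their own pace and stop on an object; "newtons" is the grip in N (left out, the last holds). Time passes only in rows, so rows that repeat a pose let the fingers close. It gives the time, the measured TCP pose, the force and the opening at its end, in the units of the state.
- manip.get_obs(): the state, without advancing time (a new reading comes with each control period).
- manip.grab_frame(name): name is "scene" or "top" or "wrist"; returns the picture (400x640x3 uint8, red, green, blue); there is no depth.
- manip.camera_info(name): a dict with "vertical_fov" (degrees; the focal length in pixels is half the picture's height over the tangent of half this angle, whatever the lens; pixels are square), "cx", "cy" (the principal point, pixels), "rvec" (rotation vector, rad) and "tvec" (3), from world to camera coordinates, as OpenCV has them. Camera axes: x right, y down, z forward; pixel columns grow to the right and rows downward; lengths in m; the calibration is good to about 2 mm. A picture is of the moment at which its call begins: read the wrist's pose just before it. camera_info takes no time and is no camera call; for the wrist camera it gives the pose at the moment of the call.
- manip.sign_off(): hands the job in, once; it reports no verdict.
The state is a dict: "time": time; "joint_pos": joint angles; "joint_velocities": joint speeds; "effort": joint torques, N m; "position": TCP position; "ee_rot": TCP orientation; "wrist_force": force on the tool from outside, world axes, zero at the start; "wrist_torque": the same for the moment, N m; "width": opening from 0.0 (shut) to 1.0 (fully open).
Only numpy, scipy, OpenCV 4.12 (cv2) and the standard library are available. Lean on these libraries where they do the work, as an engineer would, in place of code of your own. Each camera call takes 0.05 s, during which the arm holds its last target. There are 200 camera calls.

## Working session

There is one attempt and no reset: what is moved stays moved. The work goes in short steps, Python scripts to look and compute and a tool call to move; the robot and the scene stay as the last step left them, time stands still between calls to the robot, and variables do not carry over. Pictures are saved under pics/ and viewed, about 8 in all and at most 12, crops included, and the job is handed in when it is done.

Besides the shell and the picture viewer there is one more tool, called after ">>>" as name(argument=value, ...), one argument or row to a line, values as JSON. jog_arm: Moves the arm, as the interface text tells. Its arguments: {"type":"object","properties":{"increments":{"type":"array"},"jaw":{"type":"number"},"newtons":{"type":"number"}},"required":["increments"]}

```bash
mkdir -p pics; ls
cat > h.py <<'E'
import numpy as np, cv2
from bench import manip
def cam(n):
    c=manip.camera_info(n); R=cv2.Rodrigues(np.array(c["rvec"],float))[0]; t=np.array(c["tvec"],float).ravel()
    return 200/np.tan(np.radians(c["vertical_fov"])/2),c["cx"],c["cy"],R,t
def ray(C,uv,z):
    f,cx,cy,R,t=C; uv=np.atleast_2d(np.array(uv,float))
    d=np.c_[(uv[:,0]-cx)/f,(uv[:,1]-cy)/f,np.ones(len(uv))]@R; o=-R.T@t
    return o+d*((z-o[2])/d[:,2])[:,None]
def snap(n,f):
    im=manip.grab_frame(n); cv2.imwrite("pics/"+f,im[:,:,::-1]); return im
E
python3 - <<'E'
from h import *
print(manip.get_obs())
for n in("top","scene"):
    print(n,cam(n)); snap(n,n+"1.png")
E
```

```text
pics
{'time': 0.0, 'joint_pos': array([-1.32479340e+00,  2.59305807e-01,  1.53606187e+00, -2.81748458e-05,
        1.34802301e+00, -2.02802459e-01]), 'joint_velocities': array([-0.00050551, -0.00173467,  0.00011636,  0.0006267 , -0.00045835,
       -0.00156426]), 'effort': array([ 2.51759766e-04, -4.37305856e+01, -2.84000999e+01,  7.20173190e-02,
        4.10745735e-02, -1.33830658e-04]), 'position': array([ 0.23851339, -0.49498252,  0.21784626]), 'ee_rot': array([ 8.46727231e-01, -5.32026491e-01, -6.58784832e-04, -6.11902545e-04]), 'wrist_force': array([-0.18077703,  0.23731396, -0.59685946]), 'wrist_torque': array([-0.01596908,  0.02506621,  0.01712692]), 'width': 1.0001960531528507}
top (np.float64(407.06778068290686), 316.31619101084914, 196.5087789244291, array([[-0.01401057, -0.99986291,  0.00882382],
       [-0.9990512 ,  0.01363418, -0.04136185],
       [ 0.04123588, -0.00939495, -0.99910527]]), array([-0.01124407,  0.56943078,  1.371387  ]))
scene (np.float64(369.1457591046056), 320.53478088148427, 202.10606780927515, array([[-0.34418284,  0.93878934, -0.0145856 ],
       [ 0.75953035,  0.26926257, -0.59212441],
       [-0.55195273, -0.21487727, -0.80571456]]), array([ 0.2106962 , -0.40161753,  1.59081116]))
```

View pics/top1.png

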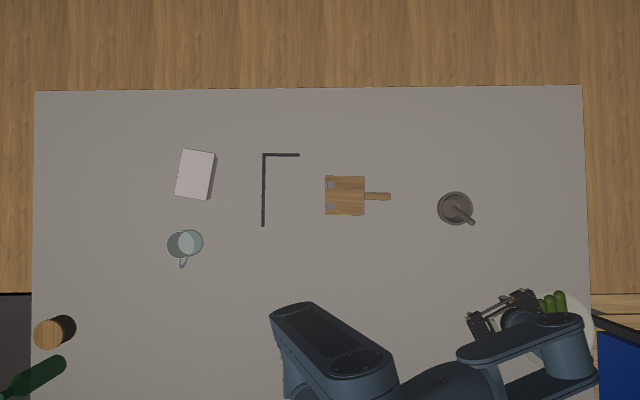

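View pics/scene1.png

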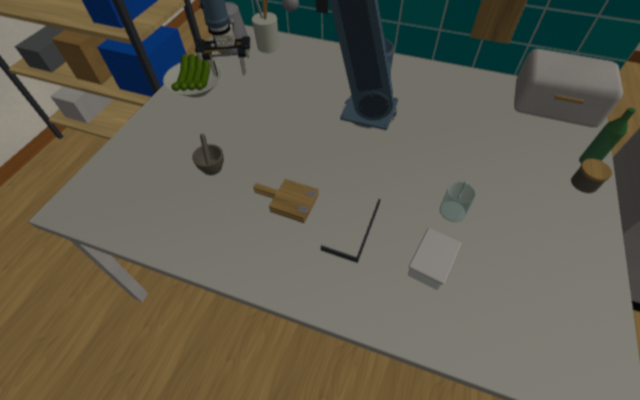

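The top view shows the press at about (345,196), its handle running right to (391,196), and the stop's corner at about (265,155), with the long arm going down to (264,226). The mortar is at (455,208), the cup at (185,243) and the tub at (196,174). The scene view agrees. Next I'll measure positions.

```bash
cat >> h.py <<'E'
def meas(im,C):
    """press body rect at z=.038 and stop lines at z=.025 from the top view"""
    hsv=cv2.cvtColor(im,cv2.COLOR_RGB2HSV); W=np.zeros((400,640),np.uint8); W[130:240,225:410]=255
    wood=((hsv[...,1]>80)&(hsv[...,0]<28)&(W>0)).astype(np.uint8)
    dark=((hsv[...,2]<85)&(hsv[...,1]<90)&(W>0)).astype(np.uint8)
    out={}
    wood=cv2.morphologyEx(wood,cv2.MORPH_CLOSE,np.ones((13,13)))
    body=cv2.morphologyEx(wood,cv2.MORPH_OPEN,np.ones((19,19)))
    c=max(cv2.findContours(body,0,2)[0],key=cv2.contourArea)
    r=cv2.minAreaRect(c.astype(np.float32)); out["body"]=ray(C,cv2.boxPoints(r),.038)
    c=max(cv2.findContours(wood,0,2)[0],key=cv2.contourArea)
    out["handle_end_px"]=c[:,0][c[:,0,0].argmax()]
    c=[k for k in cv2.findContours(dark,0,2)[0] if cv2.contourArea(k)>20]
    for k in c: out.setdefault("dark",[]).append(cv2.boundingRect(k))
    out["mask"]=dark
    return out
E
python3 - <<'E'
from h import *
im=cv2.imread("pics/top1.png")[:,:,::-1].copy(); C=cam("top"); m=meas(im,C)
b=m["body"][:,:2]; print(b.round(4),b.mean(0)); print([np.linalg.norm(b[i]-b[i-1]) for i in range(4)],[np.degrees(np.arctan2(*(b[i]-b[i-1])[::-1])) for i in range(4)])
print(m["handle_end_px"],ray(C,m["handle_end_px"],.036),m["dark"])
d=m["mask"]
P=lambda pts:ray(C,pts,.025)[:,:2]
v,u=np.nonzero(d)
L=(v>162)&(v<224)&(u<275); S=(u>270)&(v<165)
for n,s in(("long",L),("short",S)):
    p=P(np.c_[u[s],v[s]]); l=cv2.fitLine(p.astype(np.float32),cv2.DIST_L2,0,.01,.01).ravel(); print(n,p.min(0),p.max(0),l,np.degrees(np.arctan2(l[1],l[0])))
for n,uv,z in(("mortar",(455,208),.07),("cup",(185,243),.1),("tub",(196,174),.069)):print(n,ray(C,uv,z))
big=cv2.resize(im[135:245,235:400],None,fx=4.8,fy=4.8,interpolation=cv2.INTER_CUBIC); cv2.imwrite("pics/crop1.png",big[:,:,::-1])
E
```

```text
[[ 0.6363 -0.0488]
 [ 0.6346 -0.1759]
 [ 0.5077 -0.1736]
 [ 0.5095 -0.047 ]] [ 0.57204013 -0.11132323]
[np.float64(0.12685102548236973), np.float64(0.12710186041675758), np.float64(0.12695730750080875), np.float64(0.12661090342706213)] [np.float64(-0.8533728474773851), np.float64(-90.75630591306292), np.float64(178.92511867069888), np.float64(89.19640353276975)]
[389 199] [[ 0.55657302 -0.26174243  0.036     ]] [(261, 153, 39, 74)]
long [0.48223182 0.15588959] [0.68429328 0.16732743] [ 0.9999527  -0.00972921  0.58327776  0.1601821 ] -0.55745137
short [0.70982441 0.03749983] [0.71781724 0.13204554] [0.01518091 0.9998848  0.7137893  0.08531606] 89.13016
mortar [[ 0.52314747 -0.47026569  0.07      ]]
cup [[0.42434201 0.39835129 0.1       ]]
tub [[0.64556094 0.37216788 0.069     ]]
```

View pics/crop1.png

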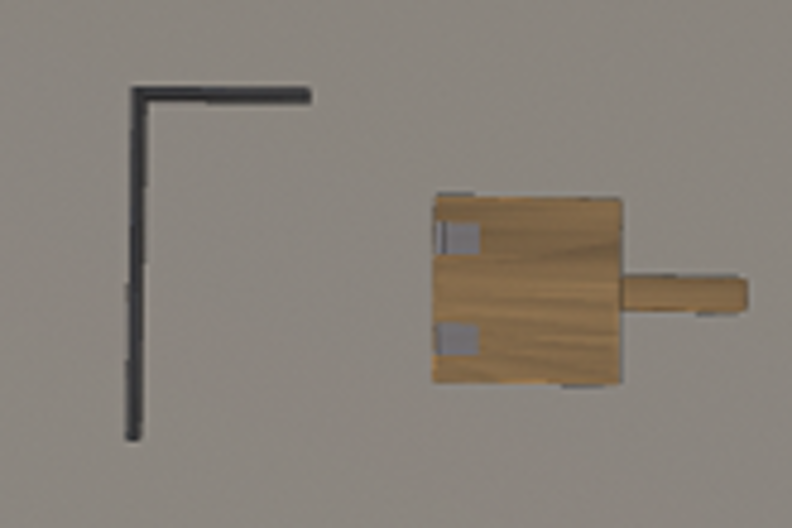

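The press centre is about (0.571, -0.111), and both press and stop are yawed about -0.8°. The inside corner is about (0.711, 0.155). The plan is to straddle the handle and push +y into the long arm with two fingers, then turn and push +x along it into the short arm.

>>> jog_arm(
  increments=[
    [[-0.1215,-0.4275,0.0],-1.108],
    [[-0.1215,-0.4275,0.0],-1.108],
    [[-0.1215,-0.4275,0.0],-1.108],
    [[-0.1215,-0.4275,0.0],-1.108],
    [[-0.1215,-0.4275,0.0],-1.108],
    [[-0.1215,-0.4275,0.0],-1.108],
    [[-0.1215,-0.4275,0.0],-1.108],
    [[-0.1215,-0.4275,0.0],-1.108],
  ],
  jaw=0.5,
)

```text
time: 0.77
position: [0.4888, -0.2722, 0.2181]
ee_rot: [0.998, -0.058, -0.0, -0.001]
wrist_force: [0.9, -0.8, -0.3]
width: 0.751
```

```bash
cat >> h.py <<'E'
from scipy.spatial.transform import Rotation as Ro
def inc(x,y,z,yawdeg):
    """tool-frame shift and turn from the pose now to a tool-down world pose"""
    o=manip.get_obs(); R=Ro.from_quat(o["ee_rot"]); ax=R.as_matrix()[:,0]; yaw=np.degrees(np.arctan2(ax[1],ax[0]))
    dy=(yawdeg-yaw+180)%360-180
    print("t %.2f pos %s yaw %.2f F %s w %.2f j6 %.2f"%(o["time"],o["position"].round(4),yaw,o["wrist_force"].round(1),o["width"],o["joint_pos"][5]))
    print("  shift",R.inv().apply(np.array([x,y,z])-o["position"]).round(4),"turn %.3f"%-np.radians(dy))
E
python3 -c "
from h import *
inc(.571,-.2,.15,-.8)"
```

```text
t 0.77 pos [ 0.4888 -0.2722  0.2181] yaw -6.64 F [ 0.9 -0.8 -0.3] w 0.75 j6 -0.59
  shift [ 0.0733 -0.0811  0.0681] turn -0.102
```

>>> jog_arm(
  increments=[
    [[0.0733,-0.0811,0.0],-0.102],
    [[0.0733,-0.0811,0.0],-0.102],
    [[0.0733,-0.0811,0.0],-0.102],
    [[0.0733,-0.0811,0.03],-0.102],
    [[0.0733,-0.0811,0.068],-0.102],
    [[0.0733,-0.0811,0.068],-0.102],
    [[0.0733,-0.0811,0.068],-0.102],
    [[0.0733,-0.0811,0.068],-0.102],
  ],
)

```text
time: 1.43
position: [0.5713, -0.2006, 0.1513]
ee_rot: [1.0, -0.007, -0.0, -0.001]
wrist_force: [-0.8, 0.4, 0.4]
width: 0.753
```

```bash
python3 -c "
from h import *
snap('wrist','w1.png'); print(cam('wrist'))
inc(.571,-.2,.012,-.8)"
```

```text
(np.float64(276.6026533700528), 319.8715024984182, 197.1910408601655, array([[ 0.99988364, -0.01516807,  0.00162151],
       [-0.01496676, -0.95491676,  0.29649617],
       [-0.00294887, -0.29648594, -0.95503266]]), array([-0.57457497, -0.19741774,  0.26994333]))
t 1.48 pos [ 0.5718 -0.201   0.1522] yaw -0.83 F [1.6 0.1 0.8] w 0.75 j6 -0.51
  shift [-0.0011 -0.0009  0.1402] turn -0.001
```

View pics/w1.png

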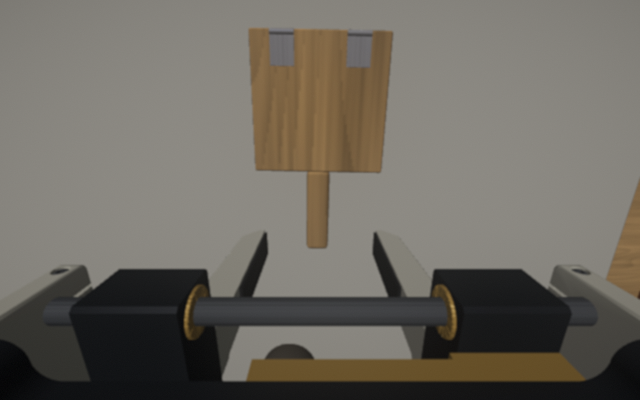

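The wrist view shows the press straight ahead. Its handle-side edge runs from (256,170) to (383,172), the handle ends at (317,247), and the hinge edge runs from (249,30) to (392,31). The handle lies midway between the fingers. I'll check the positions.

```bash
python3 -c "
from h import *
C=cam('wrist')
p=ray(C,[(256,170),(383,172),(249,30),(392,31),(317,247),(307,172),(330,172)],.038);print(p.round(4)); print(np.degrees(np.arctan2(p[1,1]-p[0,1],p[1,0]-p[0,0])),np.degrees(np.arctan2(p[3,1]-p[2,1],p[3,0]-p[2,0])),p[:4].mean(0))
"
```

```text
[[ 0.5064 -0.1737  0.038 ]
 [ 0.6368 -0.1778  0.038 ]
 [ 0.5108 -0.0472  0.038 ]
 [ 0.6381 -0.0498  0.038 ]
 [ 0.5674 -0.2622  0.038 ]
 [ 0.5587 -0.1766  0.038 ]
 [ 0.5823 -0.1769  0.038 ]]
-1.8062964110716695 -1.1996408723702394 [ 0.57304338 -0.11210887  0.038     ]
```

>>> jog_arm(
  increments=[
    [[-0.001,-0.001,0.04],0],
    [[-0.001,-0.001,0.08],0],
    [[-0.001,-0.001,0.11],0],
    [[-0.001,-0.001,0.125],0],
    [[-0.001,-0.001,0.134],0],
    [[-0.001,-0.001,0.14],0],
    [[-0.001,-0.001,0.14],0],
    [[-0.001,-0.001,0.14],0],
  ],
)

```text
time: 2.15
position: [0.5723, -0.2008, 0.0139]
ee_rot: [1.0, -0.007, 0.002, 0.001]
wrist_force: [0.9, -0.4, 0.8]
width: 0.749
```

```bash
python3 -c "
from h import *
inc(.572,-.035,.012,-.9)"
```

```text
t 2.15 pos [ 0.5723 -0.2008  0.0139] yaw -0.85 F [ 0.9 -0.4  0.8] w 0.75 j6 -0.51
  shift [-0.0028 -0.1658  0.0017] turn 0.001
```

>>> jog_arm(
  increments=[
    [[0,-0.008,0.0],0],
    [[0,-0.016,0.0],0],
    [[0,-0.026,0.001],0],
    [[0,-0.036,0.001],0],
    [[-0.001,-0.046,0.001],0],
    [[-0.001,-0.056,0.001],0],
    [[-0.001,-0.066,0.001],0],
    [[-0.001,-0.076,0.001],0],
  ],
)

```text
time: 2.82
position: [0.5743, -0.1256, 0.015]
ee_rot: [1.0, -0.007, 0.004, 0.002]
wrist_force: [0.4, -5.9, 5.1]
width: 0.749
```

```bash
python3 -c "
from h import *
im=snap('wrist','w2.png'); C=cam('wrist')
inc(.572,-.035,.012,-.9)"
```

```text
t 2.87 pos [ 0.5737 -0.1232  0.0147] yaw -0.78 F [ 0.7 -1.9  2.7] w 0.75 j6 -0.39
  shift [-0.003  -0.0882  0.0024] turn 0.002
```

View pics/w2.png

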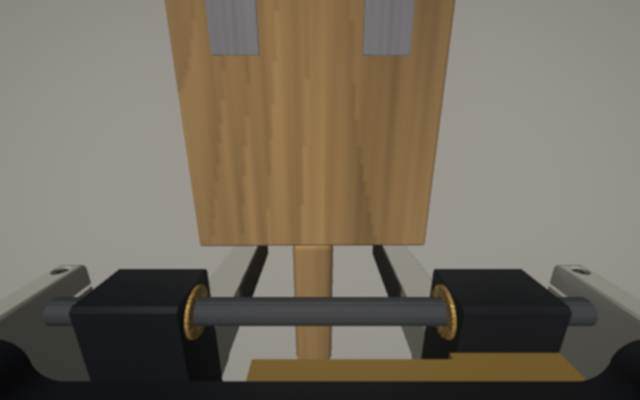

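Both fingers are squarely on the handle-side edge (v≈245), and the handle is midway between them at u≈313. I'll keep pushing.

>>> jog_arm(
  increments=[
    [[0,-0.008,0.0],0],
    [[0,-0.018,0.0],0],
    [[-0.001,-0.029,0.001],0],
    [[-0.001,-0.04,0.001],0],
    [[-0.002,-0.052,0.002],0],
    [[-0.002,-0.064,0.002],0],
    [[-0.003,-0.076,0.002],0],
    [[-0.003,-0.086,0.002],0],
  ],
)

```text
time: 3.53
position: [0.5727, -0.0368, 0.0135]
ee_rot: [1.0, -0.007, 0.005, 0.002]
wrist_force: [-0.9, -5.6, 5.5]
width: 0.749
```

>>> jog_arm(
  increments=[
    [[0,-0.008,0.0],0],
    [[0,-0.015,0.0],0],
    [[0,-0.021,0.0],0],
    [[0,-0.027,0.0],0],
    [[0,-0.032,0.0],0],
    [[0,-0.037,0.0],0],
    [[0,-0.041,0.0],0],
    [[0,-0.044,0.0],0],
  ],
)

```text
time: 4.2
position: [0.5737, 0.0071, 0.0137]
ee_rot: [1.0, -0.006, 0.005, 0.003]
wrist_force: [-0.4, -5.4, 3.2]
width: 0.747
```

```bash
python3 -c "
from h import *
im=snap('top','t2.png')
inc(.572,.022,.012,-.9)
cv2.imwrite('pics/t2c.png',cv2.resize(im[130:250,210:400],None,fx=4,fy=4,interpolation=cv2.INTER_CUBIC)[:,:,::-1])"
```

```text
t 4.25 pos [0.5736 0.0076 0.0137] yaw -0.73 F [ 0.7 -3.3  2.6] w 0.75 j6 -0.16
  shift [-0.0018 -0.0144  0.0016] turn 0.003
```

View pics/t2c.png

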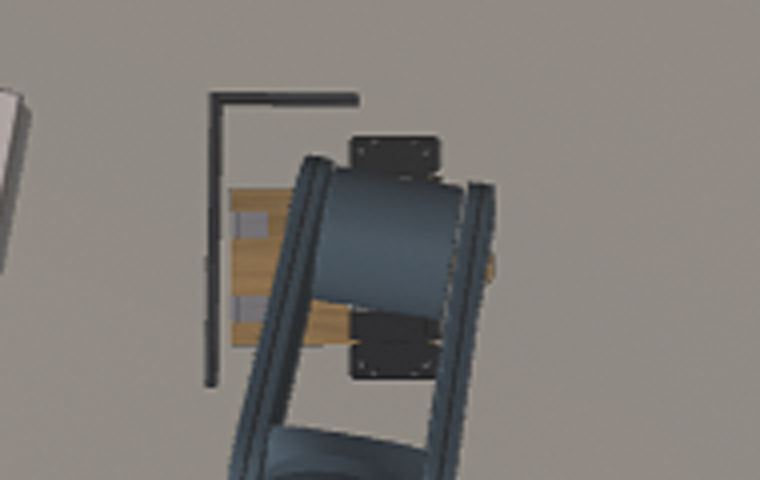

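The gap to the long arm is about 10 px in the 4x crop, roughly 8-12 mm. I'll push slowly until contact.

>>> jog_arm(
  increments=[
    [[0,-0.004,0.0],0],
    [[0,-0.006,0.0],0],
    [[0,-0.008,0.0],0],
    [[0,-0.01,0.0],0],
    [[0,-0.012,0.0],0],
    [[0,-0.014,0.0],0],
    [[0,-0.015,0.0],0],
    [[0,-0.016,0.0],0],
  ],
)

```text
time: 4.92
position: [0.5736, 0.0198, 0.0137]
ee_rot: [1.0, -0.006, 0.005, 0.005]
wrist_force: [-3.6, -24.1, 3.7]
width: 0.75
```

>>> jog_arm(
  increments=[
    [[0,-0.001,0.0],0],
    [[0,-0.002,0.0],0],
    [[0,-0.003,0.0],0],
    [[0,-0.003,0.0],0],
  ],
)

```text
time: 5.25
position: [0.5735, 0.0196, 0.0138]
ee_rot: [1.0, -0.007, 0.005, 0.007]
wrist_force: [-3.2, -17.0, 3.3]
width: 0.75
```

```bash
python3 -c "
from h import *
print(manip.get_obs()['wrist_torque'].round(2))
im=snap('wrist','w3.png')
inc(.572,-.02,.012,-.9)"
```

```text
[-2.85  0.18 -0.53]
t 5.30 pos [0.5735 0.0197 0.0137] yaw -0.76 F [ -2.1 -17.3   2.8] w 0.75 j6 -0.13
  shift [-0.0009  0.0396  0.0023] turn 0.002
```

View pics/w3.png

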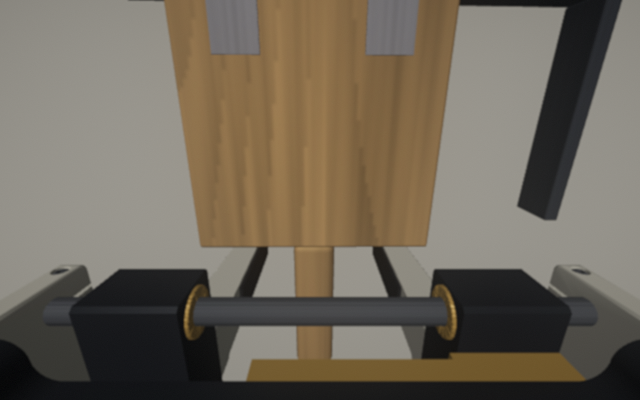

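The press is flush on the long arm, and the short arm's free end shows at about (537,212). I'll back off, rise, turn a quarter, and go behind the -x edge.

>>> jog_arm(
  increments=[
    [[0,0.01,0.0],0],
    [[0,0.02,0.0],0],
    [[0,0.02,-0.001],0],
    [[0,0.02,-0.03],0],
    [[0,0.02,-0.065],0],
    [[0,0.02,-0.1],0],
    [[0,0.02,-0.1],0],
    [[0,0.02,-0.1],0],
  ],
)

```text
time: 5.97
position: [0.5738, 0.0017, 0.1162]
ee_rot: [1.0, -0.007, 0.007, 0.007]
wrist_force: [-0.4, -0.4, 0.1]
width: 0.749
```

```bash
python3 -c "
from h import *
im=snap('top','t3.png')
inc(.465,.086,.112,89)"
```

```text
t 6.02 pos [0.5723 0.0018 0.1143] yaw -0.75 F [ 0.  -0.1 -0.3] w 0.75 j6 -0.17
  shift [-1.084e-01 -8.280e-02  1.000e-04] turn -1.566
```

>>> jog_arm(
  increments=[
    [[-0.1084,-0.083,0],-1.566],
    [[-0.1084,-0.083,0],-1.566],
    [[-0.1084,-0.083,0],-1.566],
    [[-0.1084,-0.083,0],-1.566],
    [[-0.1084,-0.083,0],-1.566],
    [[-0.1084,-0.083,0],-1.566],
    [[-0.1084,-0.083,0],-1.566],
    [[-0.1084,-0.083,0],-1.566],
  ],
)

```text
time: 6.68
position: [0.4632, 0.0869, 0.1101]
ee_rot: [0.879, 0.477, -0.001, 0.007]
wrist_force: [-0.3, 0.6, 0.0]
width: 0.748
```

```bash
python3 -c "
from h import *
inc(.465,.086,.112,89)"
```

```text
t 6.68 pos [0.4632 0.0869 0.1101] yaw 56.91 F [-0.3  0.6  0. ] w 0.75 j6 -1.03
  shift [ 0.0003  0.002  -0.0018] turn -0.560
```

>>> jog_arm(
  increments=[
    [[0,0.002,0],-0.56],
    [[0,0.002,0],-0.56],
    [[0,0.002,0],-0.56],
    [[0,0.002,0],-0.56],
    [[0,0.002,0],-0.56],
    [[0,0.002,0],-0.56],
    [[0,0.002,0],-0.56],
  ],
)

```text
time: 7.27
position: [0.4636, 0.0861, 0.1087]
ee_rot: [0.714, 0.7, -0.004, 0.006]
wrist_force: [-0.8, -0.0, 0.2]
width: 0.754
```

```bash
python3 -c "
from h import *
inc(.470,.086,.012,89)
im=snap('wrist','w4.png'); print(cam('wrist'))"
```

```text
t 7.27 pos [0.4636 0.0861 0.1087] yaw 88.87 F [-0.8 -0.   0.2] w 0.75 j6 -1.59
  shift [0.0013 0.0061 0.0967] turn -0.002
(np.float64(276.6026533700528), 319.8715024984182, 197.1910408601655, array([[ 0.02038747,  0.99971728, -0.01223535],
       [ 0.95353855, -0.01576359,  0.30085835],
       [ 0.30058042, -0.01780062, -0.95359035]]), array([-0.09477874, -0.44285171,  0.14848733]))
```

View pics/w4.png

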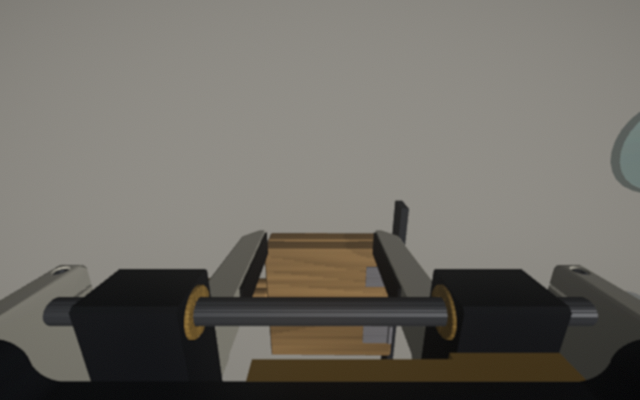

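The wrist camera now faces -x. It shows the press's -x top edge at v≈248 (u 268 to 385) and the long arm's free end at about (400,203).

```bash
python3 -c "
from h import *
C=cam('wrist')
print(ray(C,[(269,248),(380,248)],.038).round(4), ray(C,[(270,234),(374,234)],0).round(4), ray(C,[(400,203)],.025).round(4))
inc(.478,.084,.012,89)"
```

```text
[[0.5037 0.0366 0.038 ]
 [0.5052 0.1418 0.038 ]] [[0.5068 0.0303 0.    ]
 [0.5085 0.1429 0.    ]] [[0.465  0.1614 0.025 ]]
t 7.32 pos [0.4638 0.086  0.109 ] yaw 88.86 F [ 0.2 -0.2  0.1] w 0.75 j6 -1.59
  shift [-0.0005  0.0139  0.097 ] turn -0.002
```

>>> jog_arm(
  increments=[
    [[0,0.014,0.03],0],
    [[0,0.014,0.065],0],
    [[0,0.014,0.085],0],
    [[0,0.014,0.093],0],
    [[0,0.014,0.097],0],
    [[0,0.014,0.097],0],
    [[0,0.014,0.097],0],
  ],
)

```text
time: 7.9
position: [0.4789, 0.0845, 0.0129]
ee_rot: [0.714, 0.7, -0.003, 0.006]
wrist_force: [-0.1, 0.5, 0.7]
width: 0.75
```

>>> jog_arm(
  increments=[
    [[0,0.006,0],0],
    [[0,0.012,0],0],
    [[0,0.019,0],0],
    [[0,0.027,0],0],
    [[0,0.035,0],0],
    [[0,0.043,0],0],
    [[0,0.05,0],0],
    [[0,0.056,0],0],
  ],
)

```text
time: 8.57
position: [0.5347, 0.0834, 0.0133]
ee_rot: [0.714, 0.7, -0.004, 0.006]
wrist_force: [-5.6, 0.2, 4.7]
width: 0.75
```

```bash
python3 -c "
from h import *
inc(.5735,.083,.013,89)"
```

```text
t 8.57 pos [0.5347 0.0834 0.0133] yaw 88.85 F [-5.6  0.2  4.7] w 0.75 j6 -1.58
  shift [0.0004 0.0388 0.0004] turn -0.003
```

>>> jog_arm(
  increments=[
    [[0,0.006,0],0],
    [[0,0.012,0],0],
    [[0,0.018,0],0],
    [[0,0.023,0],0],
    [[0,0.027,0],0],
    [[0,0.03,0],0],
    [[0,0.032,0],0],
    [[0,0.034,0],0],
  ],
)

```text
time: 9.23
position: [0.5685, 0.0827, 0.0133]
ee_rot: [0.714, 0.7, -0.004, 0.005]
wrist_force: [-3.6, -0.7, 3.0]
width: 0.747
```

>>> jog_arm(
  increments=[
    [[0,0.002,0],0],
    [[0,0.003,0],0],
    [[0,0.004,0],0],
    [[0,0.005,0],0],
    [[0,0.006,0],0],
    [[0,0.007,0],0],
    [[0,0.008,0],0],
    [[0,0.008,0],0],
  ],
)

```text
time: 9.9
position: [0.5709, 0.0827, 0.0133]
ee_rot: [0.714, 0.7, -0.008, 0.002]
wrist_force: [-18.7, -0.7, 16.2]
width: 0.75
```

```bash
python3 -c "
from h import *
print(manip.get_obs()['wrist_torque'].round(2))
inc(.5735,.083,.013,89)"
```

```text
[-0.19  2.86 -0.23]
t 9.90 pos [0.5709 0.0827 0.0133] yaw 88.87 F [-18.7  -0.7  16.2] w 0.75 j6 -1.58
  shift [0.0003 0.0026 0.0002] turn -0.002
```

Contact came at 19 N, within 2 mm of the prediction. I'll back off, rise, and look.

>>> jog_arm(
  increments=[
    [[0,-0.006,0],0],
    [[0,-0.016,0],0],
    [[0,-0.02,-0.01],0],
    [[0,-0.03,-0.05],0],
    [[0,-0.05,-0.09],0],
    [[0,-0.09,-0.13],0],
    [[0,-0.13,-0.16],0],
    [[0,-0.17,-0.18],0],
  ],
)

```text
time: 10.57
position: [0.4283, 0.0877, 0.1829]
ee_rot: [0.714, 0.7, -0.005, 0.004]
wrist_force: [0.6, 0.4, 0.6]
width: 0.751
```

>>> jog_arm(
  increments=[
    [[0,-0.04,-0.02],0],
    [[0,-0.06,-0.04],0],
    [[0,-0.06,-0.04],0],
  ],
)

```text
time: 10.82
position: [0.3675, 0.0898, 0.228]
ee_rot: [0.714, 0.7, -0.002, 0.007]
wrist_force: [0.9, -0.3, -0.3]
width: 0.751
```

```bash
python3 -c "
from h import *
im=snap('top','t4.png'); sc=snap('scene','s4.png')
inc(.5735,.083,.013,89)
a=cv2.resize(im[135:235,240:360],None,fx=5,fy=5,interpolation=cv2.INTER_CUBIC)[:400]
cv2.imwrite('pics/t4c.png',np.ascontiguousarray(a[:,:,::-1]))"
```

```text
t 10.92 pos [0.3698 0.0894 0.2252] yaw 88.85 F [-0.4  0.9  0.9] w 0.75 j6 -1.59
  shift [0.0006 0.2026 0.2133] turn -0.003
```

View pics/t4c.png

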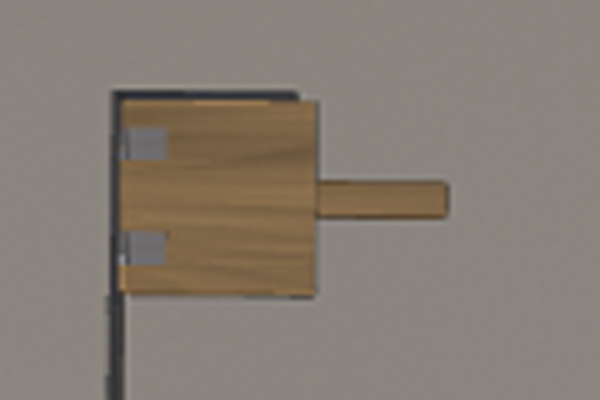

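From above, the press looks seated in the corner. I'll check it with numbers.

```bash
python3 -c "
from h import *
C=cam('top'); im=cv2.imread('pics/t4.png')[:,:,::-1].copy(); b=meas(im,C)['body'][:,:2]; print(b.round(4),b.mean(0).round(4),[np.degrees(np.arctan2(*(b[i]-b[i-1])[::-1])).round(2) for i in range(4)])
C=cam('top');i0=cv2.imread('pics/top1.png')[:,:,::-1].copy(); d=meas(i0,C)['mask']
v,u=np.nonzero(d)
for n,s in(('long',(v>160)&(u<272)),('short',(u>270)&(v<165))):
    r=cv2.minAreaRect(np.c_[u[s],v[s]].astype(np.float32)); p=ray(C,cv2.boxPoints(r),.025)[:,:2]; print(n,p.round(4).tolist())
a=lambda f:cv2.imread('pics/'+f).astype(int)
D=np.abs(a('t4.png')-a('top1.png')).max(2)
for n,(x,y) in dict(mortar=(455,208),cup=(185,243),tub=(196,174)).items(): print(n,(D[y-20:y+20,x-25:x+25]>25).sum())
C=cam('wrist'); f,cx,cy,R,t=C
for q in [(.711,.155,.02),(.645,.09,.038),(.58,.155,.02)]:
    c=R@np.array(q)+t; print(c[2],f*c[0]/c[2]+cx,f*c[1]/c[2]+cy)
"
```

```text
[[0.7094 0.1541]
 [0.7078 0.0271]
 [0.5805 0.0287]
 [0.5822 0.1552]] [0.645  0.0913] [np.float64(-0.5), np.float64(-90.73), np.float64(179.28), np.float64(89.22)]
long [[0.6911, 0.1659], [0.691, 0.1558], [0.4721, 0.1577], [0.4723, 0.1678]]
short [[0.7178, 0.132], [0.7166, 0.0375], [0.7098, 0.0375], [0.711, 0.132]]
mortar 0
cup 0
tub 0
0.4799083517961823 362.85010640609033 366.01509843683596
0.44401125220165993 324.85131050711414 344.51090797740414
0.4403241741396536 365.01481941909407 302.7656636588872
```

```bash
python3 -c "
from h import *
o=manip.get_obs(); print(o['joint_velocities'].round(3)); print(manip.sign_off())"
```

```text
[-0.004  0.062  0.006 -0.    -0.014 -0.   ]
the job is handed in; nothing more can be done
None
```

I pushed the tostonera into the corner stop and handed the job in after about 11 of the 51 s. My last checks put it within the limits, but the sign-off gives no verdict.

- **Pushes:** I straddled the handle with the fingers half shut and pushed the handle-side edge +y, until the hinged edge met the long arm at about 17–24 N. Then I pushed the -x edge along that arm until it met the short arm at about 19 N. Only the square's edges were pushed, and the handle stayed midway between the fingers in every wrist view of the first push.
- **Fit:** In the last top view the press's centre is at (0.645, 0.091). Its corner is then within about 2 mm of both arms' inner faces, and its edges are parallel to them within about 0.5°. The contact positions I felt agreed to 2–3 mm.
- **Other objects:** The cup, mortar and tub showed no change between the first and last top pictures.
- **Robot:** The arm finished clear at z = 0.225 m, with one joint still settling at 0.06 rad/s when I signed off.
- **Not checked:** I did not take a close-up of the seated corner or push +y again after the second push. A 1–2 mm gap at the long arm therefore can't be ruled out.

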